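Hold the spring clamp open around the sample card's edge

TASK

I am about to slip a price ticket in beside the sample card that shows the red sanding sheet. Pick up the orange-handled spring clamp by its handles, squeeze it wide open, and hold it gaping squarely around that card's near upright edge, about halfway up, with both jaw tips a good centimetre or more past the edge, one on each side and neither touching the card. Finish while still holding it open there in mid-air, and do not shift the card or disturb anything else on the counter.

Things in the scene. Friction and masses are not known exactly. Their poses are not given: they have to be found in the camera images.
- clamp: Spring clamp like a big clothes peg, lying flat: 150 mm long, 26 mm thick, 80 g, black with orange handle sleeves and jaw pads. Pressing the handles together opens the jaws. Origin: underside, below the pivot pin. +x from the pivot to the jaw tips (at +56 mm; handle ends at -92), +y to the left arm, +z up along the pin. Jaws at most 41 mm wide outside shut, 54 open; throat open back to x = 10 mm.
- clamp_grip (a point): Where to squeeze: midway between the handles, at x = -66, y = 0, z = 13 mm in the clamp's frame, 122 mm behind the jaw tips; axes as the clamp's. The orange sleeves run from x = -47 to -92 mm; released they spread rearwards (outside width 47 mm at x = -48, 56 at -66, 68 at -90); squeezed to the stop they are parallel, 22 mm wide outside. All handle parts are 26 mm high.
- clamp_left (a joint): Swing of the left arm, rad: 0 = jaws shut (at the start), 0.25 = handles at their stop, tips 29 mm apart; tip gap is about 112 mm times the value plus 1 mm. The right arm mirrors it. At the middle of the sleeves the spring takes about 5 N on each handle to start opening, 11 N at the stop; let go, it snaps shut.
- clamp_left_tip (a point): Tip of the left jaw: front end of its pad's inner face, half way up the clamp's thickness.
- clamp_right_tip (a point): Tip of the right jaw, likewise.
- red_card: Sample card with the red sheet (red bulging triangle on both faces, red strip along the top): white board 150 x 5 mm, upright from z = 25 to 180 mm, in a wooden block 110 x 60 x 25 mm; 0.5 kg, loose. Origin: centre of the block's underside. +x along the card, away from the robot; y across it (faces +-2.5 mm, strip above z = 171 +-4 mm). Near edge at x = -75 mm, 20 mm out beyond the block.
- red_card_edge (a point): Middle of the red card's near upright edge: x = -75 mm, y = 0, z = 102.5 mm in the card's frame. Axes are the card's: +x goes from the edge into the card.
- black_card: The same kind of card and block with a black sheet and black top strip; leave alone. Same size and frame as red_card.
- small_clamp: Smaller blue spring clamp, 110 mm long, 19 mm high, lying flat; leave alone. Origin under its pivot, +x to its jaws.
- adapter_a: Black ribbed hose adapter, 48 mm across, 52 mm high, standing; leave alone. Origin: centre of the underside.
- adapter_b: Another black hose adapter of the same size; leave alone.
- sheet_stack: Stack of brown triangular sanding sheets, about 85 mm across, 14 mm high; leave alone. Origin: centre of the underside.
- screwdriver: Screwdriver lying on the counter near the robot; leave alone. Origin on its underside, +x towards its tip.
- bolt_jar: Small clear jar with a grey lid, 48 mm across, 60 mm high; leave alone. Origin: centre of the underside.
There are look-alikes about, which are no part of the job. What is shaped like the red_card but blue is not meant.

How it is judged:
By the outcome, as a careful person would: the job done as asked, in the order asked, and still so for the second after the job is handed in, while the arm keeps its last pose, push and grip.
It also fails if it takes over 35 s, if anything falls off the work surface, if the arm or the gripper's body presses on something with over 40 N, if the wrist force passes 120 N, or if a joint passes its speed limit or range.

ROBOT

A 6-joint arm with a two-finger parallel gripper is mounted at the origin on the work surface. World frame = base frame: x ahead of the robot, y to its left, z up, the work surface at z = 0. Lengths are in m, angles in rad, forces in N, time in s.
With the tool pointing down it reaches from about 0.35 to 0.975 m from the base axis. Payload 17.4 kg.
Tool frame: the origin (TCP) lies at the very end of the fingers, on their centre line; the grasp point (between the pads) lies 19 mm behind it; z points along the fingers, y is the line along which they close (so a half turn about z gives the same grasp; the last joint's range is limited). The gripper opens to 85 mm and grips with 20 to 120 N. Pads are 22 mm wide; open, the fingers measure 114 mm over their backs; the gripper's body (76 mm by 85 mm) begins 54 mm behind the grasp point. The pads swing forward as they close: fully open they stand 13 mm farther back than shut.
Start: joints at [-1.156, 0.116, 1.442, -0, 1.584, -0.038], TCP at [0.295, -0.607, 0.231] pointing down, gripper open.
Joint ranges: [-2.83, 2.83], [-0.83, 2.19], [0.07, 2.5], [-1.14, 4.28], [0.01, 3], [-2.97, 2.97]. Speed limits (rad/s): [1.89, 1.89, 2.22, 3.14, 3.14, 3.14].

INTERFACE

Orientations are given as a unit quaternion [w, x, y, z].
In Python, from rig import robot, viewer gives the robot as it stands.
- The arm moves only by the tool send_rows, never from a script. Its argument "steps" is text: rows parted by semicolons, each of 7 numbers parted by spaces: the opening, from 0 (shut) to 1 (fully open), then the shift along the world's x, y, z in cm, then the turn, a rotation vector about the world's x, y, z in degrees. In form: grip tx ty tz ax ay az; .... A call has exactly 10 rows; each row shifts and turns the commanded pose from where the row before left it; what a row does not reach is not made up. A row lasts 1/12 s, in which the tool goes at most 41.7 mm and 7.16 degrees, less where a joint would pass 70% of its speed; a pose out of reach is approached as far as the arm can. A call with a gripper value outside its range is refused whole. The fingers move at their own pace and stop on an object; the grip force is fixed at half the most. Time passes only in rows, so rows that do not move let the fingers close, or fill a call up. It gives the time, the measured TCP pose, the force, the opening and the grip force at its end, in the units of the state.
- robot.read_state(): the state, without advancing time (a new reading comes with each control period).
- viewer.grab_frame(name): name is "scene" or "top" or "wrist"; returns the picture (400x640x3 uint8, red, green, blue); there is no depth.
- viewer.calibration(name): a dict with "mtx" (3x3 intrinsics, pixels), "k1" (the pictures are not rectified: a ray, as slopes to the right and down, at radius r is drawn at 1 + k1 r^2 times it, then the intrinsics apply), "rvec" (rotation vector, rad) and "tvec" (3), from world to camera coordinates, as OpenCV has them. Camera axes: x right, y down, z forward; pixel columns grow to the right and rows downward; lengths in m; the calibration is good to about 2 mm. A picture is of the moment at which its call begins: read the wrist's pose just before it. calibration takes no time and is no camera call; for the wrist camera it gives the pose at the moment of the call.
- robot.hand_in(): hands the job in; it is judged then, once.
The state is a dict: "time_s": time; "joints": joint angles; "qvel": joint speeds; "effort": joint torques, N m; "ee_pos": TCP position; "eef_rot": TCP orientation; "wrist_force": force on the tool from outside, world axes, zero at the start; "wrist_torque": the same for the moment, N m; "finger_gap": finger opening in m; "grip_force": force on a finger pad.
Only numpy, scipy, OpenCV 4.12 (cv2) and the standard library are available. Lean on these libraries where they do the work, as an engineer would, in place of code of your own. Each camera call takes 0.05 s, during which the arm holds its last target. There are 200 camera calls.

## Working session

There is one attempt and no reset: what is moved stays moved. The work goes in short steps, Python scripts to look and compute and a tool call to move; the robot and the scene stay as the last step left them, time stands still between calls to the robot, and variables do not carry over. Pictures are saved under pics/ and viewed, at most 10 in all, crops included, and the job is handed in when it is done.

Besides the shell and the picture viewer there is one more tool, called after "Emit:" in YAML: its name, and indented under it one key for each argument. send_rows: Moves the arm, as the interface text tells. Its arguments: {"type":"object","properties":{"steps":{"type":"string"}},"required":["steps"]}

```bash
mkdir -p pics; ls; python3 - <<'E'
from rig import robot, viewer
import cv2
for n in ("scene","top"):
    cv2.imwrite(f"pics/{n}0.png", cv2.resize(viewer.grab_frame(n)[:,:,::-1],(800,500)))
    c=viewer.calibration(n); print(n,c)
print(robot.read_state())
E
```

```text
pics
scene {'mtx': array([[409.16781387,   0.        , 318.80695588],
       [  0.        , 409.16781387, 195.87773806],
       [  0.        ,   0.        ,   1.        ]]), 'k1': 0.03354264736419236, 'rvec': array([ 2.01799089,  1.77446213, -0.47613871]), 'tvec': array([-0.07386931, -0.39781172,  1.57251879])}
top {'mtx': array([[412.94213916,   0.        , 317.38616924],
       [  0.        , 412.94213916, 195.32601434],
       [  0.        ,   0.        ,   1.        ]]), 'k1': -0.09622947805112604, 'rvec': array([ 2.20505759, -2.19330805,  0.04407786]), 'tvec': array([-0.03136175,  0.54322173,  1.10087327])}
{'time_s': 0.1, 'joints': array([-1.15577433e+00,  1.16442079e-01,  1.44217701e+00, -2.58188178e-05,
        1.58399378e+00, -3.78079955e-02]), 'qvel': array([-0.00105934, -0.00139289, -0.00095153, -0.00048252,  0.00056297,
        0.00069073]), 'effort': array([ 1.64901427e-03, -7.33669281e+01, -6.33788538e+01,  1.14830327e-04,
        5.27951983e-03, -5.95814026e-05]), 'ee_pos': array([ 0.295236  , -0.60683046,  0.23064658]), 'eef_rot': array([-4.98643393e-04,  9.74477347e-01,  2.24485278e-01, -1.08320322e-04]), 'wrist_force': array([ 0.03142587, -0.48642837,  0.52863074]), 'wrist_torque': array([-0.01578036,  0.00841107, -0.03142397]), 'grip_force': 0.0, 'finger_gap': 0.08542909375609642}
```

View pics/scene0.png

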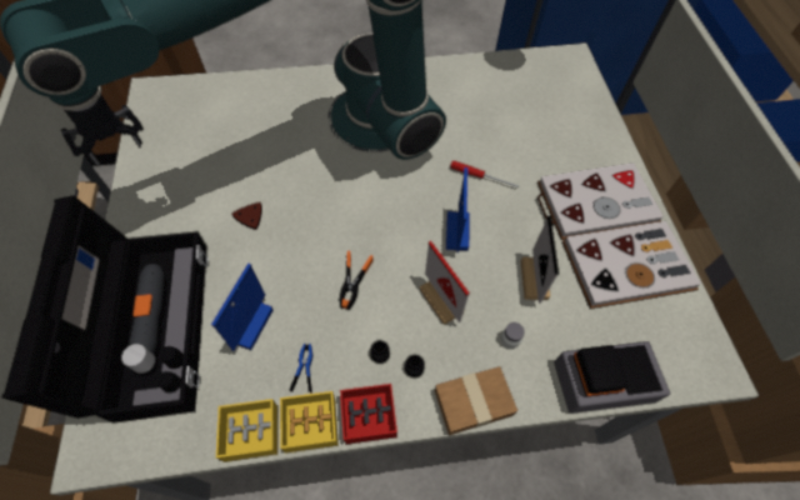

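View pics/top0.png

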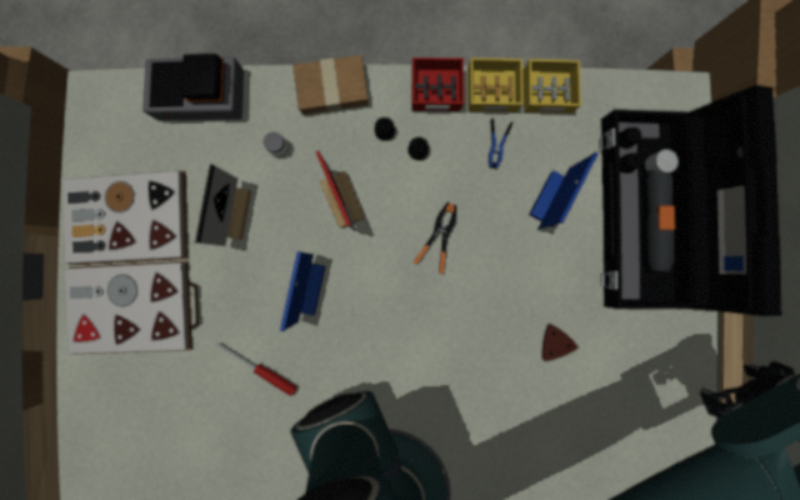

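The scene shows these candidates, in pixels of the 800x500 top view:
- **Clamps:** the orange-handled clamp is at (440,235). The blue small clamp at (498,145) is not it.
- **Cards:** the red card with its red strip is at (335,188). The black card (222,205) and the blue cards (303,290) and (565,190) are not meant.

I'll check the choice in one close crop.

```bash
cat > h.py <<'E'
import numpy as np, cv2
from rig import robot, viewer
def ray(c,uv):
    K=c["mtx"]; d=np.array([(uv[0]-K[0,2])/K[0,0],(uv[1]-K[1,2])/K[1,1]]); s=d.copy()
    for _ in range(20): s=d/(1+c["k1"]*(s@s))
    R=cv2.Rodrigues(np.array(c["rvec"]))[0]
    return -R.T@c["tvec"], R.T@np.array([s[0],s[1],1])
def atz(c,uv,z):
    o,d=ray(c,uv); return o+d*(z-o[2])/d[2]
def proj(c,p):
    R=cv2.Rodrigues(np.array(c["rvec"]))[0]; q=R@np.array(p)+np.ravel(c["tvec"]); s=q[:2]/q[2]
    s=s*(1+c["k1"]*(s@s)); return s*[c["mtx"][0,0],c["mtx"][1,1]]+c["mtx"][:2,2]
def crop(im,u0,v0,w,h,k,name):
    cv2.imwrite(name,cv2.resize(im[v0:v0+h,u0:u0+w,::-1],None,fx=k,fy=k,interpolation=cv2.INTER_CUBIC))
E
python3 - <<'E'
from h import *
crop(viewer.grab_frame("top"),220,110,160,120,5,"pics/c1.png")
E
```

```text
(no output)
```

View pics/c1.png

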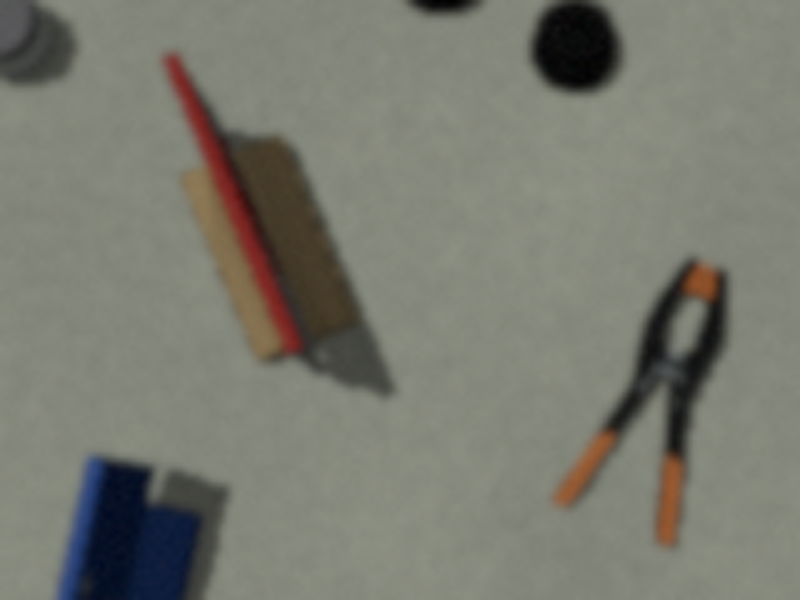

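The crop confirms the orange-handled clamp: tips at crop (706,268), pivot (668,372), handle ends (562,502) and (667,542). The red card's top strip runs from (172,57) at the far end to (292,350) at the near end.

```bash
python3 - <<'E'
from h import *
np.set_printoptions(precision=4,suppress=True)
c=viewer.calibration("top"); f=lambda u,v,z: atz(c,(220+u/5-.4,110+v/5-.4),z)
far,near=f(172,55,.18),f(293,352,.18); d=(near-far)[:2]; print(far,near,np.hypot(*d),"card yaw",np.degrees(np.arctan2(-d[1],-d[0])))
tip,h1,h2,pv=f(706,264,.026),f(560,504,.026),f(667,544,.026),f(668,372,.026)
m=(h1+h2)/2; x=(tip-m)[:2]; L=np.hypot(*x); x/=L
print(tip,m,pv,L,"clamp yaw",np.degrees(np.arctan2(x[1],x[0])))
print("grip",tip[:2]-x*.122, m[:2]+x*.026, np.linalg.norm((h1-h2)[:2]))
print("blue near strip",atz(c,(303*.8,255*.8),.18),atz(c,(285*.8,328*.8),.18))
R=cv2.Rodrigues(np.array(viewer.calibration("wrist")["rvec"]))[0]; print(R)
from scipy.spatial.transform import Rotation as Ro
q=robot.read_state()["eef_rot"]; print(Ro.from_quat(np.roll(q,-1)).as_matrix())
E
```

```text
[0.7087 0.1189 0.18  ] [0.571  0.0612 0.18  ] 0.1493770578596559 card yaw 22.74564850379522
[ 0.6314 -0.144   0.026 ] [ 0.4924 -0.0949  0.026 ] [ 0.5735 -0.1237  0.026 ] 0.1473761467943363 clamp yaw -19.45509442559247
grip [ 0.5164 -0.1033] [ 0.517  -0.1035] 0.06063998669543469
blue near strip [0.5155 0.1429 0.18  ] [0.3817 0.1747 0.18  ]
[[ 0.4379 -0.899  -0.0005]
 [-0.8497 -0.414   0.3266]
 [-0.2938 -0.1426 -0.9452]]
[[ 0.8992  0.4375 -0.0003]
 [ 0.4375 -0.8992  0.0007]
 [ 0.     -0.0008 -1.    ]]
```

Emit:
send_rows:
  steps: "1 0.5 3.8 0 0 0 -2.2; 1 0.5 3.8 0 0 0 -2.2; 1 0.5 3.8 0 0 0 -2.2; 1 0.5 3.8 0 0 0 -2.2; 1 0.5 3.8 0 0 0 -2.2; 1 0.5 3.8 0 0 0 -2.2; 1 0.5 3.8 0 0 0 -2.2; 1 0.5 3.8 0 0 0 -2.2; 1 0.5 3.8 0 0 0 -2.2; 1 0.5 3.8 0 0 0 -2.2"

```text
time_s: 0.98
ee_pos: [0.3449, -0.2253, 0.2311]
eef_rot: [0.0, 0.999, 0.033, 0.0]
wrist_force: [1.5, 0.5, 1.0]
finger_gap: 0.0856
grip_force: 0.0
```

Emit:
send_rows:
  steps: "1 2.1 1.5 -0.5 0 0 -2.9; 1 2.1 1.5 -0.5 0 0 -2.9; 1 2.1 1.5 -0.5 0 0 -2.9; 1 2.1 1.5 -0.5 0 0 -2.9; 1 2.1 1.5 -0.5 0 0 -2.9; 1 2.1 1.5 -0.5 0 0 -2.9; 1 2.1 1.5 -0.5 0 0 -2.9; 1 2.1 1.5 -0.5 0 0 -2.9; 1 0 0 0 0 0 0; 1 0 0 0 0 0 0"

```text
time_s: 1.82
ee_pos: [0.5136, -0.1062, 0.1904]
eef_rot: [-0.0, 0.986, -0.166, -0.001]
wrist_force: [-0.5, 0.1, -0.0]
finger_gap: 0.0852
grip_force: 0.0
```

```bash
python3 - <<'E'
from h import *
np.set_printoptions(precision=4,suppress=True)
from scipy.spatial.transform import Rotation as Ro
s=robot.read_state(); print(s["time_s"],s["ee_pos"],s["joints"]); R=Ro.from_quat(np.roll(s["eef_rot"],-1)).as_matrix(); print(R)
im=viewer.grab_frame("wrist"); crop(im,0,0,640,400,1.25,"pics/w1.png")
c=viewer.calibration("wrist"); np.savez("w1.npz",**c)
for p in [(.6314,-.144,.026),(.4924,-.0949,.026),(.517,-.1035,.026)]: print(proj(c,p)*1.25)
E
```

```text
1.8167 [ 0.5136 -0.1062  0.1904] [-0.2526 -0.2013  1.8149 -0.      1.5298  1.6523]
[[ 0.9447 -0.328  -0.0017]
 [-0.328  -0.9447  0.0004]
 [-0.0018  0.0002 -1.    ]]
[390.8854  34.4368]
[390.6337 245.1576]
[390.5469 212.0806]
```

View pics/w1.png

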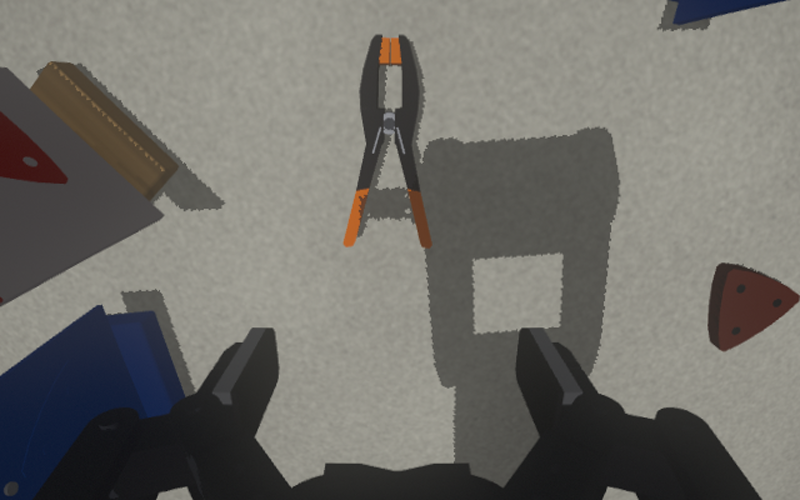

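The wrist view matches the prediction: jaw tips at (391,36) and handle ends midway at (389,245). The grasp line is good, so I'm descending and closing.

Emit:
send_rows:
  steps: "1 0.35 0.25 -2.6 0 0 0; 1 0 0 -2.6 0 0 0; 1 0 0 -2.6 0 0 0; 1 0 0 -2.6 0 0 0; 1 0 0 -2.6 0 0 0; 1 0 0 -2.6 0 0 0; 1 0 0 -2.0 0 0 0; 1 0 0 -0.6 0 0 0; 1 0 0 -0.3 0 0 0; 1 0 0 0 0 0 0"

```text
time_s: 2.7
ee_pos: [0.5168, -0.1049, 0.0069]
eef_rot: [0.0, 0.986, -0.167, 0.0]
wrist_force: [0.1, -0.1, -0.3]
finger_gap: 0.0855
grip_force: 0.0
```

Emit:
send_rows:
  steps: "0.5 0 0 0 0 0 0; 0.3 0 0 0 0 0 0; 0.1 0 0 0 0 0 0; 0 0 0 0 0 0 0; 0 0 0 0 0 0 0; 0 0 0 0 0 0 0; 0 0 0 0 0 0 0; 0 0 0 0 0 0 0; 0 0 0 0 0 0 0; 0 0 0 0 0 0 0"

```text
time_s: 3.53
ee_pos: [0.5183, -0.1046, 0.0087]
eef_rot: [-0.0, 0.986, -0.167, 0.002]
wrist_force: [-0.8, 2.9, 14.8]
finger_gap: 0.0179
grip_force: 59.5
```

Emit:
send_rows:
  steps: "0 0 0 0.2 0 0 0; 0 0 0 0.3 0 0 0; 0 0 0 0.5 0 0 0; 0 0 0 1 0 0 0; 0 0 0 1 0 0 0; 0 0 0 1 0 0 0; 0 0 0 1 0 0 0; 0 0 0 0 0 0 0; 0 0 0 0 0 0 0; 0 0 0 0 0 0 0"

```text
time_s: 4.37
ee_pos: [0.5166, -0.1045, 0.0561]
eef_rot: [-0.0, 0.986, -0.167, -0.0]
wrist_force: [0.6, -0.7, -1.4]
finger_gap: 0.0178
grip_force: 58.9
```

```bash
python3 - <<'E'
from h import *
np.set_printoptions(precision=4,suppress=True)
s=robot.read_state(); print(s["time_s"],s["ee_pos"],s["wrist_force"],s["finger_gap"],s["grip_force"],s["eef_rot"])
im=viewer.grab_frame("wrist"); crop(im,0,0,640,400,1.25,"pics/w2.png")
E
```

```text
4.3667 [ 0.5166 -0.1045  0.0561] [ 0.584  -0.7369 -1.3802] 0.0177709380672785 58.88553321361542 [-0.      0.9859 -0.1673 -0.0001]
```

View pics/w2.png

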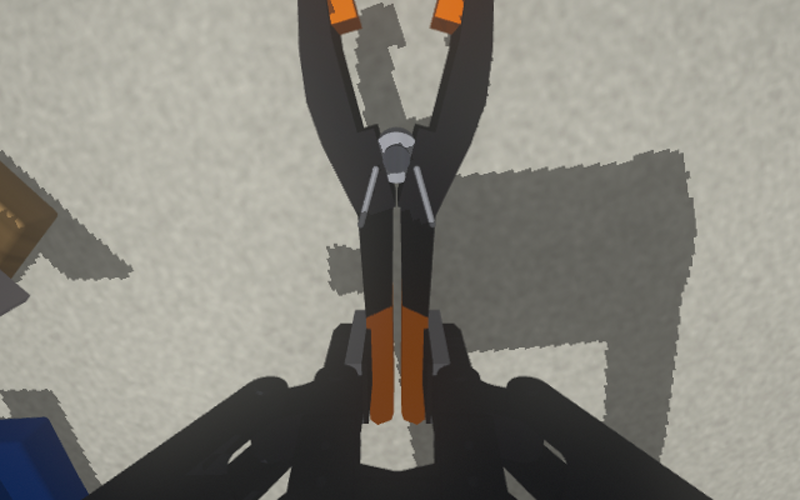

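The clamp is held by both sleeves, squeezed to the stop with jaws wide open (pads at (343,15) and (448,15), pivot at (397,155)). Next I'll raise it to mid-edge height and turn it in front of the card.

Emit:
send_rows:
  steps: "0 0 0 1 0 0 0; 0 0 0 1.6 0 0 0; 0 0 0 1.6 0 0 0; 0 -1.9 2 0 0 0 0; 0 -1.9 2.1 0 0 0 0; 0 -1.9 2.1 0 0 0 0; 0 -1.9 2.1 0 0 0 0; 0 -1.9 2 0 0 0 0; 0 0 0 0 0 0 0; 0 0 0 0 0 0 0"

```text
time_s: 5.25
ee_pos: [0.4215, -0.0009, 0.0989]
eef_rot: [-0.0, 0.986, -0.166, 0.001]
wrist_force: [-0.2, -0.5, -0.6]
finger_gap: 0.0176
grip_force: 58.8
```

Emit:
send_rows:
  steps: "0 0 0 0 0 0 4; 0 0 0 0 0 0 5; 0 0 0 0 0 0 5; 0 0 0 0 0 0 6; 0 0 0 0 0 0 6; 0 0 0 0 0 0 6; 0 0 0 0 0 0 5; 0 0 0 0 0 0 5; 0 0 0 0 0 0 0; 0 0 0 0 0 0 0"

```text
time_s: 6.08
ee_pos: [0.4222, -0.002, 0.0984]
eef_rot: [0.0, 0.981, 0.196, -0.0]
wrist_force: [0.7, 0.1, -1.0]
finger_gap: 0.0175
grip_force: 58.9
```

```bash
python3 - <<'E'
from h import *
np.set_printoptions(precision=4,suppress=True)
from scipy.spatial.transform import Rotation as Ro
s=robot.read_state(); R=Ro.from_quat(np.roll(s["eef_rot"],-1)).as_matrix(); print(s["time_s"],s["ee_pos"],s["wrist_force"],s["finger_gap"],s["grip_force"]); y=-R[:,1]; print("clamp yaw",np.degrees(np.arctan2(-y[0],y[1])))
im=viewer.grab_frame("wrist"); w=viewer.calibration("wrist"); t=viewer.grab_frame("top"); sc=viewer.grab_frame("scene")
for n,i in dict(w=im,t=t,s=sc).items(): cv2.imwrite(f"raw_{n}.png",i[:,:,::-1])
T=viewer.calibration("top"); S=viewer.calibration("scene")
for n,p in dict(edge_top=(.571,.0612,.18),edge_bot=(.571,.0612,.025),grip=[*s["ee_pos"][:2],.115]).items(): print(n,proj(w,p),proj(T,p),proj(S,p))
a=cv2.resize(im,(400,250))
A=cv2.resize(t[130:210,240:340],(500,400),interpolation=2); B=cv2.resize(sc[185:265,290:390],(500,400),interpolation=2)
cv2.imwrite("pics/m1.png",cv2.resize(np.hstack([A,B])[:,:,::-1],(800,320)))
cv2.imwrite("pics/w3.png",cv2.resize(im[:,:,::-1],(800,500)))
E
```

```text
6.0833 [ 0.4222 -0.002   0.0984] [ 0.716   0.1216 -1.0129] 0.017502605051765936 58.852128982543945
clamp yaw 22.555182701097955
edge_top [ 314.2432 -261.8167] [278.1811 179.9799] [342.0534 192.0147]
edge_bot [316.0783 -69.1532] [283.7995 184.5821] [338.9371 218.168 ]
grip [318.6726 283.9373] [306.1479 243.2327] [312.7303 164.2566]
```

View pics/w3.png

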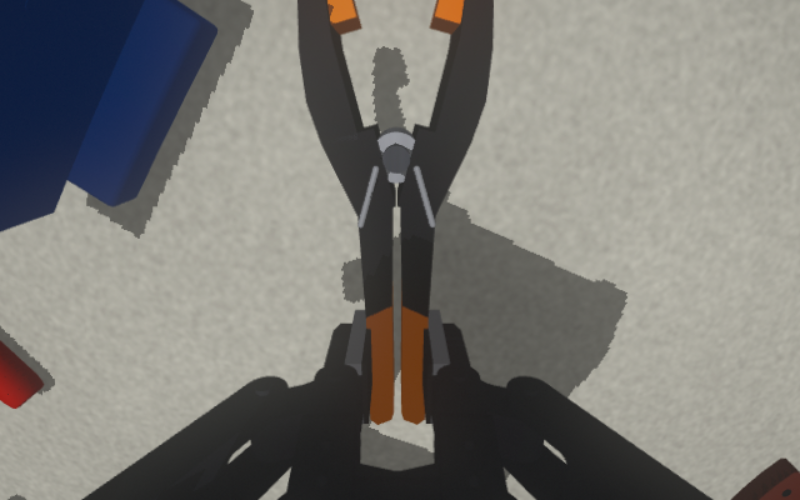

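View pics/m1.png

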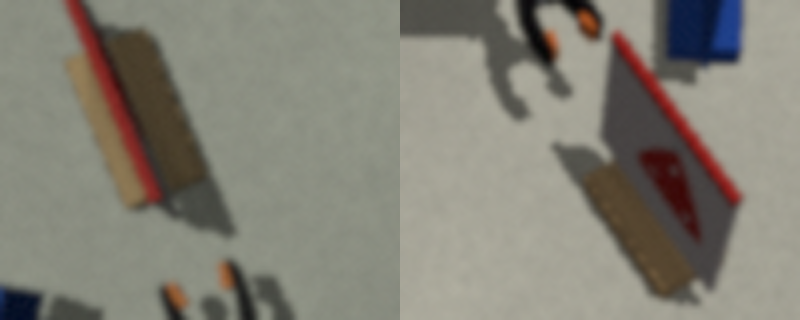

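The wrist view shows the clamp still gripped and gaping. The top crop shows the pads at (176,285) and (227,262) ahead of the card's near end at (153,198). The scene crop shows the pads at (552,50) and (592,28) and the card edge from (614,35) to (602,130). Triangulating both.

```bash
python3 - <<'E'
from h import *
np.set_printoptions(precision=4,suppress=True)
T=viewer.calibration("top"); S=viewer.calibration("scene")
ft=lambda u,v:(240+u/4-.4,130+v/4-.4); fs=lambda u,v:(290+(u-400)/4-.4,185+v/4-.4)
def tri(a,b):
    (o,d),(p,e)=ray(T,a),ray(S,b); k=np.linalg.lstsq(np.c_[d,-e],p-o,rcond=None)[0]
    return (o+k[0]*d+p+k[1]*e)/2, np.linalg.norm(o+k[0]*d-p-k[1]*e)
print("pads", tri(ft(176,285),fs(592,28)), tri(ft(227,262),fs(552,50)))
print("edge top", tri(ft(152,201),fs(614,35)), atz(S,fs(614,35),.18))
m=np.array([.4222,-.002,.1025])+.122*np.array([.9235,.3836,0]); n=np.array([-.3836,.9235,0])*.0145
for q in (m+n,m-n): 
    a,b=proj(T,q),proj(S,q); print("pred tip",q,(a-[240,130]+.4)*4,(b-[290,185]+.4)*4+[400,0])
E
```

```text
pads (array([0.5255, 0.0569, 0.1091]), np.float64(0.0053372863518455224)) (array([0.5398, 0.0253, 0.1077]), np.float64(0.004459040319280332))
edge top (array([0.5719, 0.0638, 0.1737]), np.float64(0.001237336121225548)) [0.5756 0.0634 0.18  ]
pred tip [0.5293 0.0582 0.1025] [170.6452 278.7061] [590.3859  36.9983]
pred tip [0.5404 0.0314 0.1025] [214.0472 260.9647] [556.9988  53.5617]
```

Emit:
send_rows:
  steps: "0 -0.1 0.3 -0.3 0 0 0; 0 0.4 0.17 0 0 0 0; 0 0.4 0.17 0 0 0 0; 0 0.4 0.17 0 0 0 0; 0 0.4 0.17 0 0 0 0; 0 0.4 0.17 0 0 0 0; 0 0.4 0.17 0 0 0 0; 0 0.4 0.17 0 0 0 0; 0 0.4 0.17 0 0 0 0; 0 0 0 0 0 0 0"

```text
time_s: 7.07
ee_pos: [0.4534, 0.0154, 0.0953]
eef_rot: [-0.0, 0.98, 0.197, -0.0]
wrist_force: [0.2, 0.1, -0.5]
finger_gap: 0.0178
grip_force: 58.8
```

```bash
cat > look.py <<'E'
import sys
from h import *
np.set_printoptions(precision=4,suppress=True)
s=robot.read_state(); print(s["time_s"],s["ee_pos"],s["wrist_force"],s["finger_gap"],s["grip_force"])
t=viewer.grab_frame("top"); sc=viewer.grab_frame("scene"); w=viewer.grab_frame("wrist")
A=cv2.resize(t[160:210,265:315],(400,400),interpolation=2); B=cv2.resize(sc[180:230,315:365],(400,400),interpolation=2)
C=cv2.resize(w[0:125,195:445],(400,200),interpolation=2)
cv2.imwrite(sys.argv[1],np.vstack([np.hstack([A,B]),np.hstack([C,C*0])])[:,:,::-1])
E
python3 look.py pics/m2.png
```

```text
7.0667 [0.4534 0.0154 0.0953] [ 0.1804  0.1218 -0.4598] 0.01780907882394174 58.84376585483551
```

View pics/m2.png

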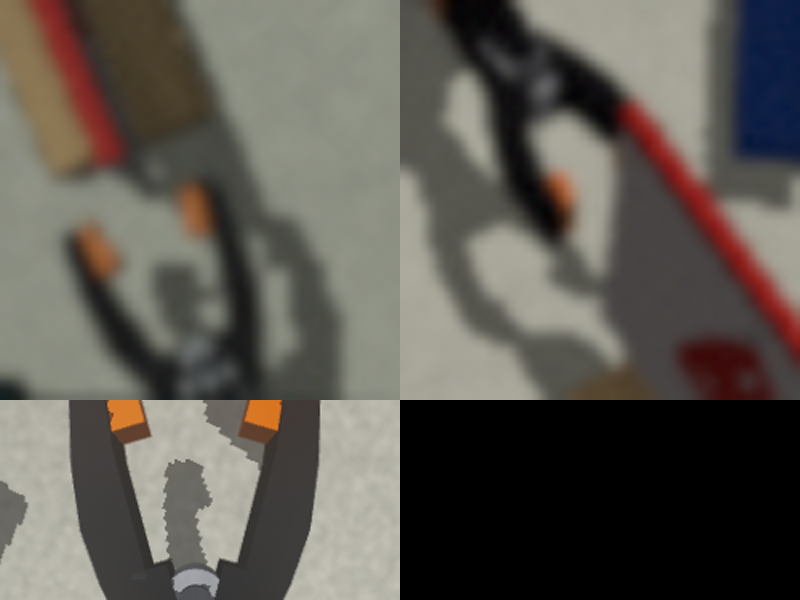

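The tips are now about 8 mm short of the edge, centred to about 1 mm: the pads sit at (98,225) and (188,185), with the edge near (130,180) at mid-height. I'll advance the rest.

Emit:
send_rows:
  steps: "0 0.38 0.17 0 0 0 0; 0 0.38 0.17 0 0 0 0; 0 0.38 0.17 0 0 0 0; 0 0.38 0.17 0 0 0 0; 0 0.38 0.17 0 0 0 0; 0 0.38 0.17 0 0 0 0; 0 0.38 0.17 0 0 0 0; 0 0 0 0 0 0 0; 0 0 0 0 0 0 0; 0 0 0 0 0 0 0"

```text
time_s: 8.05
ee_pos: [0.4793, 0.027, 0.0952]
eef_rot: [-0.0, 0.98, 0.197, -0.0]
wrist_force: [-0.7, -0.6, -0.5]
finger_gap: 0.0177
grip_force: 58.8
```

```bash
python3 look.py pics/m3.png
```

```text
8.05 [0.4793 0.027  0.0952] [-0.6765 -0.5652 -0.4601] 0.017698804072253344 58.84614050388336
```

View pics/m3.png

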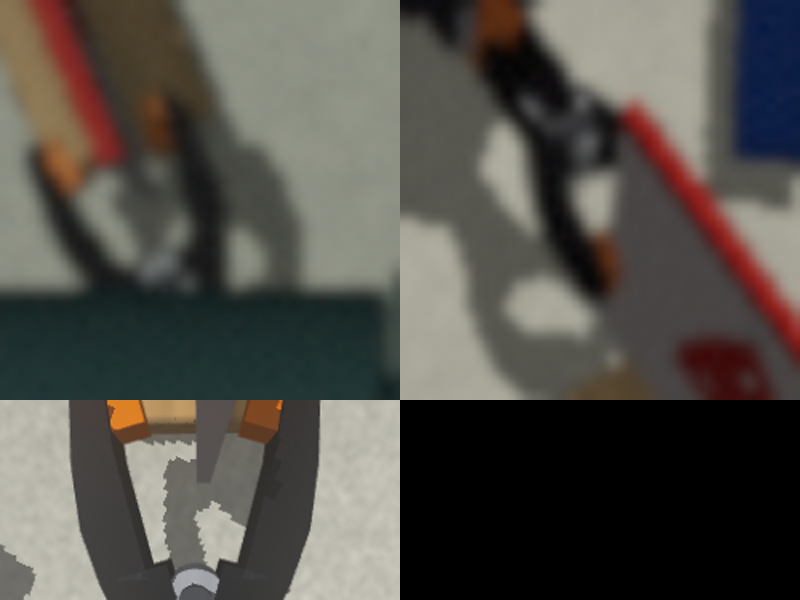

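The wrist view shows the card edge between the jaws, spanning crop (197–222, 430) against a jaw centre of about 194, so it is about 3 mm right of centre. The tips are roughly 17–20 mm past the edge. I'll shift 3 mm right and 3 mm forward.

Emit:
send_rows:
  steps: "0 0.1 -0.05 0 0 0 0; 0 0.1 -0.05 0 0 0 0; 0 0.1 -0.05 0 0 0 0; 0 0.1 0 0 0 0 0; 0 0 0 0 0 0 0; 0 0 0 0 0 0 0; 0 0 0 0 0 0 0; 0 0 0 0 0 0 0; 0 0 0 0 0 0 0; 0 0 0 0 0 0 0"

```text
time_s: 9.03
ee_pos: [0.4834, 0.0255, 0.0953]
eef_rot: [-0.0, 0.98, 0.197, -0.0]
wrist_force: [-0.2, 0.2, -0.5]
finger_gap: 0.0177
grip_force: 58.8
```

```bash
python3 look.py pics/m4.png
```

```text
9.0333 [0.4834 0.0255 0.0953] [-0.22    0.2407 -0.4889] 0.017663726738653542 58.84387493133545
```

View pics/m4.png

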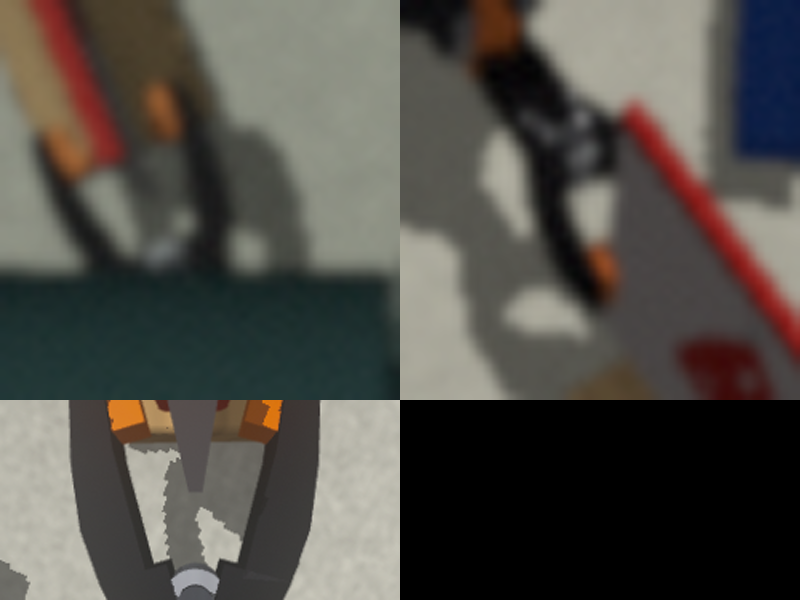

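The edge is now centred between the jaws (wrist crop u≈195 against a jaw centre of 195) and the tips are about 2 cm past it. The card has not moved and the wrist force is about zero, so I'm handing in.

```bash
python3 -c "
from rig import robot
print(robot.hand_in())"
```

```text
the job is handed in; nothing more can be done
None
```

I handed the job in with the orange clamp held wide open in mid-air around the red card's near edge: centred, about halfway up, both tips about 2 cm past it, and by the camera views nothing touched or shifted. The judging result was not shown.

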